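# Fish a spacer from a drive housing with spring tongs and press it onto the axle stub

### The job

A spacer bush has to go from the bottom of the narrow pocket in the drive housing onto the roller bracket's axle stub. Take the spring tongs from their stand, reach into the pocket and squeeze them gently onto the spacer, lift it out, push it down the stub until it and the stiff collar below it are fully home on the shoulder, without forcing anything, then stand the tongs upright in their stand again. Handle the spacer only with the tongs and leave the other things on the bench alone.

Things in the scene. Friction and masses are not known exactly. Their poses are not given: they have to be found in the camera images.
- tongs: Steel spring tongs, 141 mm tall, 80 g, standing tips down; two upright arms that close parallel along y. This is the arm at -y. Origin: level with the tips' lower ends (z up along the arms), midway between the arms when fully open. Lower arms (z 0 to 86 mm): 10 mm wide in x, 4 mm thick; fully open 30 mm apart inside, 38 mm outside.
- tongs_jaw: The arm of the tongs at +y, which slides parallel towards the other, by 16 mm at most. Its origin coincides with that of tongs when fully open and shifts towards -y by the amount closed: the middle between the tips is halfway between the two origins.
- tongs_plates (a point): Middle of the tongs' flat grip plates, 110 mm above the tips (plates z 80 to 134 mm, 24 mm wide in x, 44 mm over their outer faces when open); grip them here from above. Tip gap inside = width over the plates - 14 mm. Closing takes 3 N to begin with and 0.5 N more per mm; they spring open when let go. Moves with the arm at -y.
- spacer: Plain brass bush, outside diameter 18 mm, bore 10 mm, 16 mm high, about 24 g. Origin: centre of its underside, z along the bore. At the start it stands at the bottom of the pocket round a spigot. It dents if one tong arm presses on it with more than about 45 N.
- housing: Aluminium drive housing, fixed, 100 x 90 mm, 60 mm high. In the middle of its top a pocket open upwards, 21 mm wide in x, 36 mm long in y, 45 mm deep, straight walls; the fully open tongs are too wide for it. A spigot 7.5 mm thick and 6 mm high stands in the middle of its floor. Origin: centre of the underside. Do not push on it with more than about 35 N.
- pocket_mouth (a point): Centre of the pocket's mouth, 60 mm above the bench; axes as the housing.
- pocket_floor (a point): Centre of the pocket's floor, 15 mm above the bench, on which the spacer stands.
- bracket: Grey roller bracket, fixed, 90 x 80 mm, 25 mm high. From a round steel shoulder (36 mm across, top 28 mm above the bench) rises the axle stub: 7.5 mm diameter, tip 70 mm above the bench, its last 6 mm tapered to 3 mm. Origin: centre of the underside, on the stub's axis. Do not push on it or its collar with more than about 35 N.
- collar (a joint): Steel collar, 30 mm diameter and 5 mm thick, on the stub above the shoulder: its height above the shoulder in m, 0 = fully home on the shoulder, at most 0.014. It stays where it is and yields to a push of 13 to 15 N.
- seat (a point): On the stub's axis 33 mm above the bench: where the spacer's origin lies when the collar is home on the shoulder and the spacer on the collar.
- stand: Steel stand of the tongs, fixed: a foot plate 90 x 100 mm with an upright well, inside 18 mm in x and 46 mm in y, open at the top, rim 65 mm above the bench. Origin: centre of the underside.
- stand_floor (a point): Centre of the well's floor, 6 mm above the bench, on which the tips of the tongs stand.
- bowl: Bystander: steel bowl, 110 mm across, 50 mm high; origin centre of the underside.
- scraper: Bystander: bench scraper lying flat, blade 80 x 120 mm, wooden handle of 22 mm diameter along y; origin centre of the underside.
- cutter: Bystander: round dough cutter, 70 mm across, 40 mm high; origin centre of the underside.
Things that resemble listed ones, but are neither listed nor needed, are in the scene too. Leave any purple look-alike of the tongs alone.

How it is judged:
By the outcome, as a careful person would: the job done as asked, in the order asked, and still so for the second after the job is handed in, with the robot touching nothing.
It also fails if it takes over 58 s, if anything falls off the work surface, if the arm or the gripper's body presses on something with over 40 N, if the wrist force passes 120 N, or if a joint passes its speed limit or range.

### The arm

A 6-joint arm with a two-finger parallel gripper is mounted at the origin on the work surface. World frame = base frame: x ahead of the robot, y to its left, z up, the work surface at z = 0. Lengths are in m, angles in rad, forces in N, time in s.
With the tool pointing down it reaches from about 0.35 to 0.975 m from the base axis. Payload 4.9 kg.
Tool frame: the origin (TCP) lies on the centre line of the jaws, within the pads' length; the fingertips stand 19 mm ahead of it and the grasp point (between the pads) is the TCP (manip.tip_reach is the distance from the TCP to the fingertips, in m); z points along the fingers, x is the direction in which the jaws open and shut, and the axes are right-handed (so a half turn about z gives the same grasp; the last joint's range is limited). The gripper opens to 85 mm and grips with 20 to 120 N. Pads are 22 mm wide; open, the fingers measure 114 mm over their backs; the gripper's body (76 mm by 85 mm) begins 54 mm behind the grasp point. The pads swing forward as they close: fully open they stand 13 mm farther back than shut.
Start: joints at [0.999, 0.053, 1.613, -0, 1.476, -0.119], TCP at [0.273, 0.562, 0.25] pointing down, gripper open.
Joint ranges: [-3.01, 3.01], [-1.01, 2.22], [0.06, 2.58], [-1.02, 4.17], [0.09, 2.62], [-3.14, 3.14]. Speed limits (rad/s): [2.57, 2.57, 3.14, 3.14, 3.14, 3.14].

### API

Orientations are given as a rotation vector (axis times angle).
In Python, from plant import monitor, vision, order, manip gives the robot as it stands.
- The arm moves only by the shell command python3 -m jog 'ROWS'. ROWS is JSON, a list of rows, each an object of numbers: "tx", "ty", "tz": the shift along the tool's x, y, z in mm; "rx", "ry", "rz": the turn, a rotation vector about the tool's x, y, z in degrees; "claw": the opening, from 0 (shut) to 1 (fully open). A call has 1 to 20 rows; each row shifts and turns the commanded pose from where the row before left it, along the tool's axes as they then stand; what a row does not reach is not made up. A row lasts 1/10 s, in which the tool goes at most 50 mm and 8.59 degrees, less where a joint would pass 70% of its speed; a pose out of reach is approached as far as the arm can. A call is refused whole if a number of a shift passes 50 or a number of a turn 8.59, either way. A call with a gripper value outside its range is refused whole. The fingers move at their own pace and stop on an object; the grip force is fixed at half the most. Time passes only in rows, so rows that do not move let the fingers close. It gives the time, the measured TCP pose, the force and the opening at its end, in the units of the state.
- monitor.get_state(): the state, without advancing time (a new reading comes with each control period).
- vision.read_camera(name): name is "scene" or "top" or "wrist"; returns a dict with "color" (400x640x3 uint8, red, green, blue), "fov_y" (degrees; the focal length in pixels is half the picture's height over the tangent of half this angle, whatever the lens; pixels are square), "cx", "cy" (the principal point, pixels), "cam_to_world" (4x4, takes a point from camera to world coordinates). Camera axes: x right, y down, z forward; pixel columns grow to the right and rows downward; lengths in m; the calibration is good to about 2 mm. The wrist camera is an equidistant fisheye: a pixel r from the principal point sees the ray r / f radians off the axis. A picture is of the moment at which its call begins. There is no depth.
- order.finish_job(): hands the job in, once; it reports no verdict.
The state is a dict: "t": time; "joint_pos": joint angles; "dq": joint speeds; "effort": joint torques, N m; "ee_pos": TCP position; "orientation": TCP orientation; "force": force on the tool from outside, world axes, zero at the start; "ft_torque": the same for the moment, N m; "finger_gap": finger opening in m.
Only numpy, scipy, OpenCV 4.12 (cv2) and the standard library are available. Lean on these libraries where they do the work, as an engineer would, in place of code of your own. Each camera call takes 0.05 s, during which the arm holds its last target. There are 200 camera calls.

## Working session

There is one attempt and no reset: what is moved stays moved. The work goes in short steps, Python scripts to look and compute and a shell command to move; the robot and the scene stay as the last step left them, time stands still between calls to the robot, and variables do not carry over. Pictures are saved under pics/ and viewed, about 8 in all and at most 12, crops included, and the job is handed in when it is done.

```bash
ls; mkdir -p pics; cat > h.py <<'E'
import numpy as np, cv2
from scipy.spatial.transform import Rotation as R
from plant import monitor, vision, order, manip
def shot(n,fn=None):
    c=vision.read_camera(n); c['n']=n
    c['bgr']=cv2.cvtColor(c['color'],cv2.COLOR_RGB2BGR)
    c['f']=200/np.tan(np.radians(c['fov_y'])/2); c['T']=np.array(c['cam_to_world'])
    if fn: cv2.imwrite('pics/'+fn,c['bgr']); np.savez('pics/'+fn+'.npz',bgr=c['bgr'],f=c['f'],cx=c['cx'],cy=c['cy'],T=c['T'],n=n)
    return c
def load(fn):
    d=np.load('pics/'+fn+'.npz'); return {k:d[k] if d[k].ndim else d[k].item() for k in d}
def ray(c,u,v):
    x,y=(u-c['cx']),(v-c['cy'])
    if c['n']=='wrist':
        r=np.hypot(x,y)+1e-9; a=r/c['f']; d=np.array([x/r*np.sin(a),y/r*np.sin(a),np.cos(a)])
    else: d=np.array([x/c['f'],y/c['f'],1.])
    return c['T'][:3,3],c['T'][:3,:3]@d
def onz(c,u,v,z):
    o,d=ray(c,u,v); return o+d*(z-o[2])/d[2]
def proj(c,p):
    q=np.linalg.inv(c['T'])@np.r_[p,1]; x,y,z=q[:3]
    if c['n']=='wrist':
        r=np.hypot(x,y)+1e-12; a=np.arctan2(r,z)*c['f']; return c['cx']+x/r*a,c['cy']+y/r*a
    return c['cx']+c['f']*x/z,c['cy']+c['f']*y/z
E
python3 - <<'E'
from h import *
for n in('scene','top','wrist'):
    c=shot(n,n+'0.png'); print(n,c['f'],c['cx'],c['cy'],c['T'].round(3).tolist())
s=monitor.get_state(); print({k:np.round(v,4).tolist() for k,v in s.items()}); print(manip.tip_reach)
E
```

```text
pics
scene 383.66492499961623 318.76332432353655 202.0904715953132 [[-0.196, 0.718, -0.668, 1.109], [0.981, 0.14, -0.138, 0.116], [-0.005, -0.682, -0.731, 0.696], [0.0, 0.0, 0.0, 1.0]]
top 462.45991442663313 326.8814996158065 194.9453148640511 [[0.026, -0.995, 0.093, 0.451], [-1.0, -0.025, 0.01, 0.007], [-0.007, -0.093, -0.996, 0.991], [0.0, 0.0, 0.0, 1.0]]
wrist 309.70691628693146 314.5329479323957 199.74877594342365 [[0.438, 0.852, 0.285, 0.2], [0.899, -0.415, -0.141, 0.597], [-0.002, 0.318, -0.948, 0.372], [0.0, 0.0, 0.0, 1.0]]
{'t': 0.15, 'joint_pos': [0.999, 0.0532, 1.6139, -0.0, 1.476, -0.119], 'dq': [0.0022, -0.0017, -0.003, 0.0007, -0.0013, -0.0013], 'effort': [-0.0003, -39.4244, -37.0721, -0.0001, 0.0046, -0.0], 'ee_pos': [0.2732, 0.5616, 0.2494], 'orientation': [2.6628, 1.6657, -0.0022], 'force': [-0.5776, -0.4065, 0.0884], 'ft_torque': [-0.0072, -0.0122, -0.0162], 'finger_gap': 0.0854}
0.019
```

View pics/top0.png

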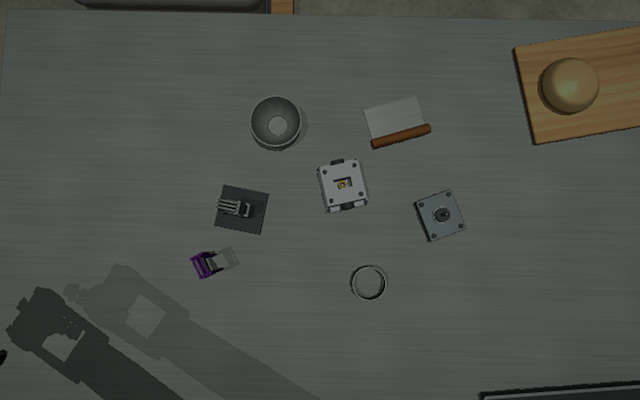

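View pics/scene0.png

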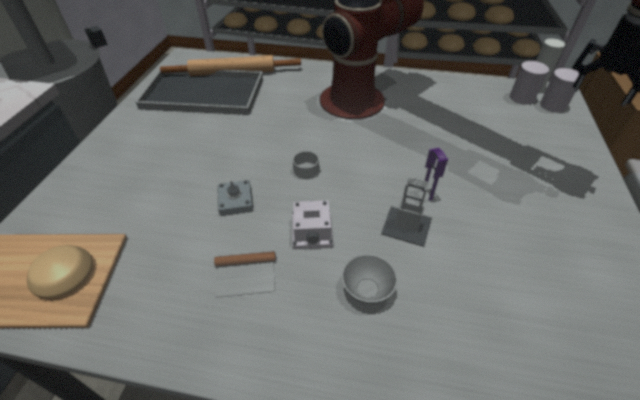

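Top view: steel tongs in the dark stand at about (237,208), purple look-alike at (207,263), housing (343,185), bracket (440,215), bowl (276,123), scraper (397,122), cutter (368,282). The scene view shows the stand at (407,226) and the purple tongs at (435,165). The steel ones on the dark foot plate match the description. Next is a close crop.

```bash
python3 - <<'E'
from h import *
t=load('top0.png')['bgr']; s=load('scene0.png')['bgr']
def cr(im,x,y,w,h,k): return cv2.resize(im[y:y+h,x:x+w],None,fx=k,fy=k,interpolation=cv2.INTER_CUBIC)
a=cr(t,185,175,100,75,4); b=cr(t,310,150,100,75,4); c=cr(t,400,180,100,75,4); d=cr(s,370,140,100,75,4)
m=np.vstack([np.hstack([a,b]),np.hstack([c,d])]); m=cv2.convertScaleAbs(m,alpha=1.6)
cv2.imwrite('pics/m1.png',m)
c=load('top0.png')
for n,u,v,z in(('stand',241,210,0.006),('house',343,185,.06),('spac',343,184,.031),('brk',440,215,.025),('stubtip',443,215,.07)): print(n,onz(c,u,v,z).round(3))
E
```

```text
stand [0.506 0.199 0.006]
house [ 0.559 -0.016  0.06 ]
spac [ 0.564 -0.016  0.031]
brk [ 0.505 -0.22   0.025]
stubtip [ 0.503 -0.216  0.07 ]
```

View pics/m1.png

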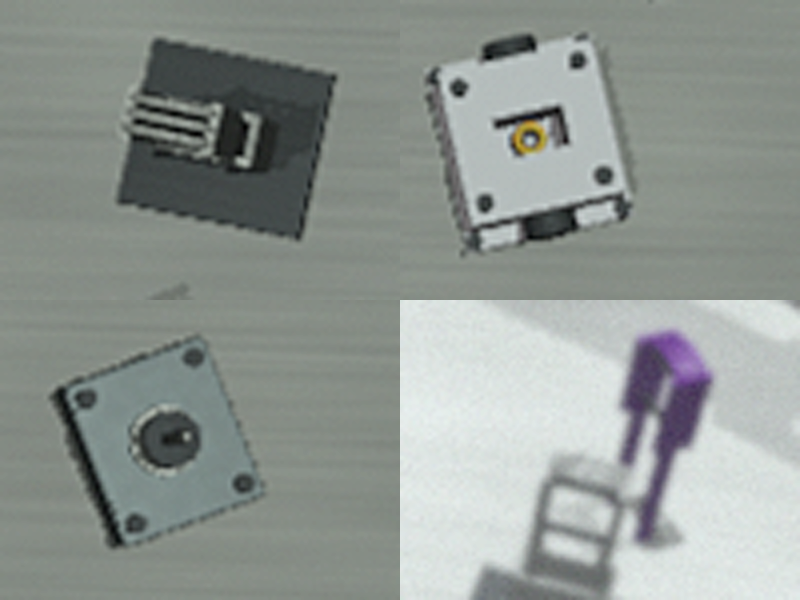

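Mosaic (4x): top left shows the steel tongs at (170,120), leaning out of the well at (238,132) on the dark foot, with foot corners (152,38), (335,75), (300,240) and (118,203). Top right is the housing, with the brass spacer at (530,138). Bottom left is the bracket, with the stub tip near (185,435). Bottom right is the purple look-alike, standing separately and to be left alone. Next I compute the move above the tongs.

```bash
cat >> h.py <<'E'
def rows(dx,dy,dz,dyaw=0,s=None):
    "world shift (m) -> tool mm, and rz deg"
    s=s or monitor.get_state(); r=R.from_rotvec(s['orientation']).as_matrix()
    print('tool mm',(r.T@np.array([dx,dy,dz])*1000).round(1),'rz',-dyaw, 'x-axis angle',np.degrees(np.arctan2(r[1,0],r[0,0])).round(1),'z',r[:,2].round(4))
E
python3 - <<'E'
from h import *
c=load('top0.png')
P=[onz(c,185+u/4-.4,175+v/4-.4,.006) for u,v in((152,38),(335,75),(300,240),(118,203))]
P=np.array(P); print(P.round(4).tolist(),P.mean(0)); print([np.linalg.norm(P[i]-P[i-1]).round(4) for i in range(4)])
print('yaw y-axis',[np.degrees(np.arctan2(*(a-b)[[1,0]])) for a,b in((P[0],P[1]),(P[3],P[2]))])
print('tongs top',onz(c,227.2,204.6,.147), 'rim',onz(c,185+238/4,175+132/4,.065))
s=monitor.get_state(); t=P.mean(0); d=t-s['ee_pos']; rows(d[0],d[1],.25-s['ee_pos'][2],0,s)
E
```

```text
[[0.5608, 0.2414, 0.006], [0.5433, 0.1424, 0.006], [0.4549, 0.1577, 0.006], [0.472, 0.2555, 0.006]] [0.50776727 0.19924311 0.006     ]
[np.float64(0.0899), np.float64(0.1006), np.float64(0.0898), np.float64(0.0992)]
yaw y-axis [np.float64(79.97658104773403), np.float64(80.04994920732281)]
tongs top [0.50750614 0.19772981 0.147     ] rim [0.5070508  0.18112301 0.065     ]
tool mm [-223.2  369.5   -0.4] rz 0 x-axis angle 64.1 z [-8.0e-04 -1.3e-03 -1.0e+00]
```

```bash
python3 -m jog '[{"tx":-18.6,"ty":30.8},{"tx":-18.6,"ty":30.8},{"tx":-18.6,"ty":30.8},{"tx":-18.6,"ty":30.8},{"tx":-18.6,"ty":30.8},{"tx":-18.6,"ty":30.8},{"tx":-18.6,"ty":30.8},{"tx":-18.6,"ty":30.8},{"tx":-18.6,"ty":30.8},{"tx":-18.6,"ty":30.8},{"tx":-18.6,"ty":30.8},{"tx":-18.6,"ty":30.8},{"rz":-8},{"rz":-8},{}]'
python3 - <<'E'
from h import *
c=shot('wrist','w1.png'); s=monitor.get_state(); print(np.round(s['ee_pos'],4)); rows(0,0,0)
cv2.imwrite('pics/w1v.png',cv2.convertScaleAbs(c['bgr'],alpha=1.4))
print(proj(c,s['ee_pos']),proj(c,[.508,.199,.147]))
E
```

```text
[0.2732 0.5617 0.2495]
tool mm [0. 0. 0.] rz 0 x-axis angle 64.1 z [-7.0e-04 -1.1e-03 -1.0e+00]
(np.float64(316.4023640899008), np.float64(281.9432816729914)) (np.float64(172.71168733518766), np.float64(427.5510783720242))invalid input
```

View pics/w1v.png

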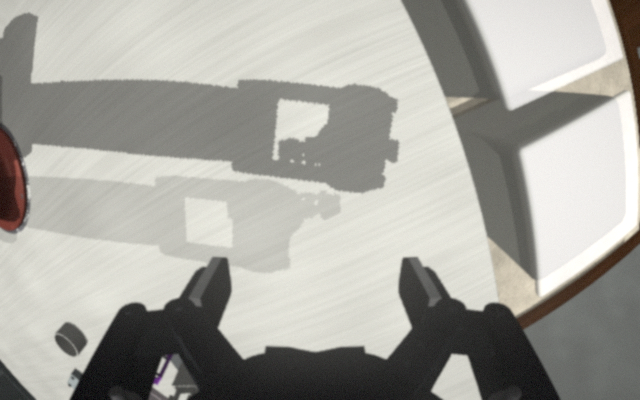

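The call was refused, probably because of the empty row. The picture only shows the start pose, with the fingers at (215,275) and (410,275).

```bash
python3 -m jog '[{"tx":-18.6,"ty":30.8},{"tx":-18.6,"ty":30.8},{"tx":-18.6,"ty":30.8},{"tx":-18.6,"ty":30.8},{"tx":-18.6,"ty":30.8},{"tx":-18.6,"ty":30.8},{"tx":-18.6,"ty":30.8},{"tx":-18.6,"ty":30.8},{"tx":-18.6,"ty":30.8},{"tx":-18.6,"ty":30.8},{"tx":-18.6,"ty":30.8},{"tx":-18.6,"ty":30.8},{"rz":-8},{"rz":-8},{"tx":0}]' && 
python3 - <<'E'
from h import *
c=shot('wrist','w1.png'); s=monitor.get_state(); print(np.round(s['ee_pos'],4)); rows(0,0,0)
cv2.imwrite('pics/w2v.png',cv2.convertScaleAbs(c['bgr'],alpha=1.4))
print(proj(c,s['ee_pos']),proj(c,[.508,.199,.147]))
E
```

```text
invalid input
```

```bash
python3 -m jog '[{"tx":-18.6,"ty":30.8,"tz":0,"rx":0,"ry":0,"rz":0,"claw":1}]'; python3 -m jog --help; python3 -m jog '[{"tx":-18.6,"ty":30.8,"claw":1}]'
```

```text
t: 0.3
ee_pos: [0.2916, 0.5332, 0.2498]
orientation: [-2.659, -1.671, 0.001]
force: [1.4, -0.5, 0.5]
finger_gap: 0.0853invalid input: not JSON, or not a number
invalid input
```

All keys are needed in each row.

```bash
python3 -m jog '[{"tx":-18.6,"ty":30.8,"tz":0,"rx":0,"ry":0,"rz":0,"claw":1},{"tx":-18.6,"ty":30.8,"tz":0,"rx":0,"ry":0,"rz":0,"claw":1},{"tx":-18.6,"ty":30.8,"tz":0,"rx":0,"ry":0,"rz":0,"claw":1},{"tx":-18.6,"ty":30.8,"tz":0,"rx":0,"ry":0,"rz":0,"claw":1},{"tx":-18.6,"ty":30.8,"tz":0,"rx":0,"ry":0,"rz":0,"claw":1},{"tx":-18.6,"ty":30.8,"tz":0,"rx":0,"ry":0,"rz":0,"claw":1},{"tx":-18.6,"ty":30.8,"tz":0,"rx":0,"ry":0,"rz":0,"claw":1},{"tx":-18.6,"ty":30.8,"tz":0,"rx":0,"ry":0,"rz":0,"claw":1},{"tx":-18.6,"ty":30.8,"tz":0,"rx":0,"ry":0,"rz":0,"claw":1},{"tx":-18.6,"ty":30.8,"tz":0,"rx":0,"ry":0,"rz":0,"claw":1},{"tx":-18.6,"ty":30.8,"tz":0,"rx":0,"ry":0,"rz":0,"claw":1},{"tx":0,"ty":0,"tz":0,"rx":0,"ry":0,"rz":-8,"claw":1},{"tx":0,"ty":0,"tz":0,"rx":0,"ry":0,"rz":-8,"claw":1},{"tx":0,"ty":0,"tz":0,"rx":0,"ry":0,"rz":0,"claw":1}]' && 
python3 - <<'E'
from h import *
c=shot('wrist','w1.png'); s=monitor.get_state(); print(np.round(s['ee_pos'],4)); rows(0,0,0)
cv2.imwrite('pics/w2v.png',cv2.convertScaleAbs(c['bgr'],alpha=1.4))
print(proj(c,s['ee_pos']),proj(c,[.508,.199,.147]))
E
```

```text
t: 1.7
ee_pos: [0.5081, 0.1992, 0.25]
orientation: [-2.406, -2.019, 0.001]
force: [-0.5, 0.1, -0.5]
finger_gap: 0.0859
[0.5081 0.1994 0.2501]
tool mm [0. 0. 0.] rz 0 x-axis angle 79.9 z [-3.e-04 -1.e-04 -1.e+00]
(np.float64(316.7966036365085), np.float64(281.8855663925606)) (np.float64(315.33652434102163), np.float64(207.21940449511519))
```

View pics/w2v.png

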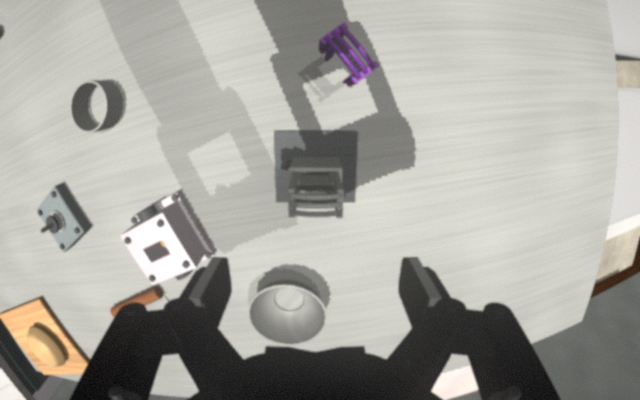

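The tongs' top bar is centred at (316,209), within 1–2 mm of the prediction (315,207), and is square to the jaws. The purple pair at (348,55) is clear. I descend and close lightly.

```bash
python3 -m jog '[{"tx":0,"ty":0,"tz":27,"rx":0,"ry":0,"rz":0,"claw":1},{"tx":0,"ty":0,"tz":27,"rx":0,"ry":0,"rz":0,"claw":1},{"tx":0,"ty":0,"tz":27,"rx":0,"ry":0,"rz":0,"claw":1},{"tx":0,"ty":0,"tz":27,"rx":0,"ry":0,"rz":0,"claw":1},{"tx":0,"ty":0,"tz":26,"rx":0,"ry":0,"rz":0,"claw":1},{"tx":0,"ty":0,"tz":0,"rx":0,"ry":0,"rz":0,"claw":0.6},{"tx":0,"ty":0,"tz":0,"rx":0,"ry":0,"rz":0,"claw":0.52},{"tx":0,"ty":0,"tz":0,"rx":0,"ry":0,"rz":0,"claw":0.46},{"tx":0,"ty":0,"tz":0,"rx":0,"ry":0,"rz":0,"claw":0.44},{"tx":0,"ty":0,"tz":0,"rx":0,"ry":0,"rz":0,"claw":0.44},{"tx":0,"ty":0,"tz":0,"rx":0,"ry":0,"rz":0,"claw":0.44}]'
```

```text
t: 2.85
ee_pos: [0.5097, 0.2, 0.1189]
orientation: [2.404, 2.019, 0.006]
force: [-0.3, -1.0, 6.7]
finger_gap: 0.0378
```

Gap is 37.8 mm. The tips are pressed on the well floor at about 7 N, so TCP to tips is about 113 mm. Lifting now.

```bash
python3 -m jog '[{"tx":0,"ty":0,"tz":-5,"rx":0,"ry":0,"rz":0,"claw":0.44},{"tx":0,"ty":0,"tz":-15,"rx":0,"ry":0,"rz":0,"claw":0.44},{"tx":0,"ty":0,"tz":-25,"rx":0,"ry":0,"rz":0,"claw":0.44},{"tx":0,"ty":0,"tz":-25,"rx":0,"ry":0,"rz":0,"claw":0.44},{"tx":0,"ty":0,"tz":-25,"rx":0,"ry":0,"rz":0,"claw":0.44},{"tx":0,"ty":0,"tz":-20,"rx":0,"ry":0,"rz":0,"claw":0.44},{"tx":0,"ty":0,"tz":0,"rx":0,"ry":0,"rz":0,"claw":0.44}]' && 
python3 - <<'E'
from h import *
c=shot('wrist','w3.png'); s=monitor.get_state(); e=np.array(s['ee_pos']); print(e.round(4),np.round(s['force'],1),s['finger_gap']); rows(0,0,0)
cv2.imwrite('pics/w3v.png',cv2.convertScaleAbs(c['bgr'],alpha=1.4))
for p in([0,0,0],[0,0,-.113]): print(proj(c,e+p))
d=np.array([.564,-.016])-e[:2]; rows(d[0],d[1],0)
t=load('top0.png')
P=np.array([onz(t,310+(u-400)/4-.4,150+v/4-.4,.06) for u,v in((432,72),(588,35),(634,195),(470,235))])
print(P.round(4).tolist(),P.mean(0).round(4),[np.linalg.norm(P[i]-P[i-1]).round(4) for i in range(4)],[np.degrees(np.arctan2(*(a-b)[[1,0]])).round(1) for a,b in((P[0],P[1]),(P[3],P[2]))])
E
```

```text
t: 3.55
ee_pos: [0.51, 0.2001, 0.2361]
orientation: [2.403, 2.018, 0.011]
force: [0.6, 0.5, -0.9]
finger_gap: 0.0374
[0.509  0.1998 0.2336] [ 0.1  0.1 -0.8] 0.037432019515435504
tool mm [0. 0. 0.] rz 0 x-axis angle 80.1 z [ 0.004  0.001 -1.   ]
(np.float64(315.3929318364596), np.float64(277.60891399602286))
(np.float64(314.56990603271436), np.float64(200.07394010677956))
tool mm [-203.1   91.5   -0. ] rz 0 x-axis angle 80.1 z [ 0.004  0.001 -1.   ]
[[0.5933, 0.0367, 0.06], [0.6143, -0.0422, 0.06], [0.5331, -0.0669, 0.06], [0.5108, 0.0153, 0.06]] [ 0.5629 -0.0143  0.06  ] [np.float64(0.0852), np.float64(0.0816), np.float64(0.0849), np.float64(0.0852)] [np.float64(104.9), np.float64(105.2)]
```

View pics/w3v.png

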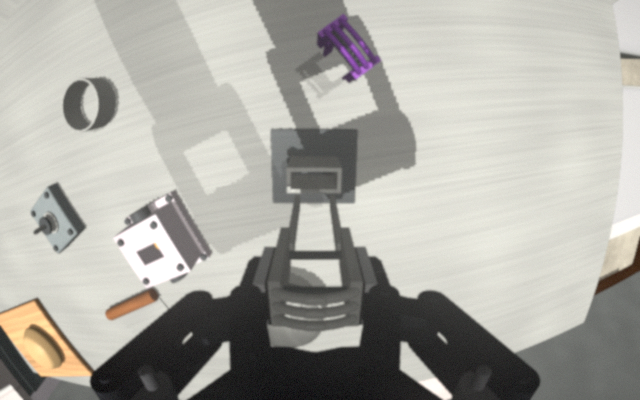

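The tongs are held upright, with tips at (297,195) and (335,195), midpoint within about 1–2 mm of the TCP axis. Moving over the pocket.

```bash
python3 -m jog '[{"tx":-33.8,"ty":15.3,"tz":0,"rx":0,"ry":0,"rz":0,"claw":0.44},{"tx":-33.8,"ty":15.3,"tz":0,"rx":0,"ry":0,"rz":0,"claw":0.44},{"tx":-33.8,"ty":15.3,"tz":0,"rx":0,"ry":0,"rz":0,"claw":0.44},{"tx":-33.8,"ty":15.3,"tz":0,"rx":0,"ry":0,"rz":0,"claw":0.44},{"tx":-33.8,"ty":15.3,"tz":0,"rx":0,"ry":0,"rz":0,"claw":0.44},{"tx":-33.8,"ty":15.3,"tz":0,"rx":0,"ry":0,"rz":0,"claw":0.44},{"tx":0,"ty":0,"tz":10,"rx":0,"ry":0,"rz":-8.3,"claw":0.44},{"tx":0,"ty":0,"tz":10,"rx":0,"ry":0,"rz":-8.3,"claw":0.44},{"tx":0,"ty":0,"tz":10,"rx":0,"ry":0,"rz":-8.3,"claw":0.44},{"tx":0,"ty":0,"tz":0,"rx":0,"ry":0,"rz":0,"claw":0.44},{"tx":0,"ty":0,"tz":0,"rx":0,"ry":0,"rz":0,"claw":0.44}]' && 
python3 - <<'E'
from h import *
c=shot('wrist','w4.png'); s=monitor.get_state(); e=np.array(s['ee_pos']); print(e.round(4),np.round(s['force'],1),s['finger_gap']); rows(0,0,0)
x0,y0=220,120
cv2.imwrite('pics/w4v.png',cv2.convertScaleAbs(cv2.resize(c['bgr'][y0:y0+150,x0:x0+200],None,fx=4,fy=4,interpolation=cv2.INTER_CUBIC),alpha=1.4))
for p in(e,e-[0,0,.113],[.5635,-.015,.06],[.564,-.016,.031]): u,v=proj(c,p); print(((u-x0+.5)*4-.5),((v-y0+.5)*4-.5))
E
```

```text
t: 4.7
ee_pos: [0.5628, -0.0159, 0.2]
orientation: [-1.916, -2.487, 0.002]
force: [-0.3, -0.1, 0.0]
finger_gap: 0.0379
[ 0.5632 -0.0159  0.2008] [ 0.7  0.1 -1. ] 0.037407896459627187
tool mm [0. 0. 0.] rz 0 x-axis angle 104.8 z [-1.e-03  2.e-04 -1.e+00]
385.00322824462 659.1330616330258
382.14171156036787 340.0113902091115
385.288292980134 300.54708083042465
380.1646209835303 265.75960206197226
```

View pics/w4v.png

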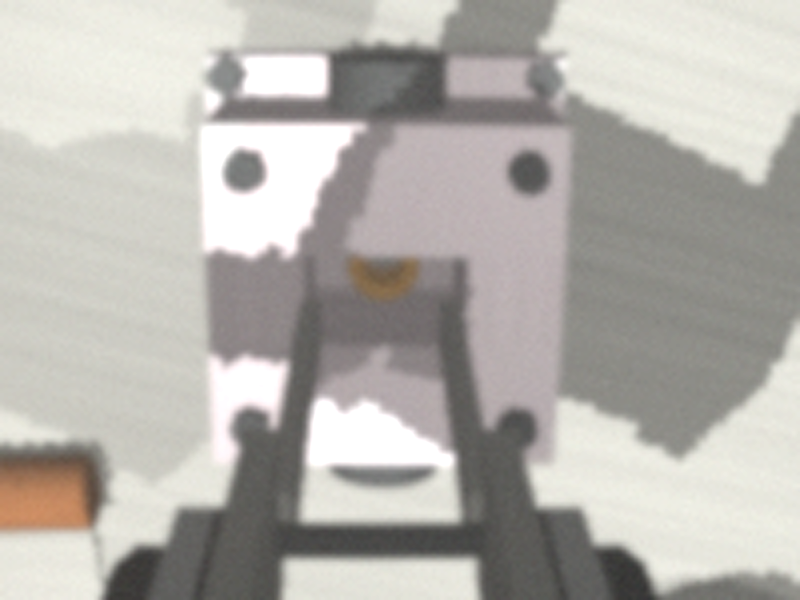

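The pocket appears at x≈303–467, y≈258–345 in the crop, with the brass spacer at (383,270). The tips blend into the shadow, so I compare with the previous picture, where the tips are at the same pixels.

```bash
python3 - <<'E'
from h import *
a=load('w3.png'); b=load('w4.png'); x0,y0,w,h=285,175,60,60
def cr(c): return cv2.convertScaleAbs(cv2.resize(c['bgr'][y0:y0+h,x0:x0+w],None,fx=6.6,fy=6.6,interpolation=cv2.INTER_CUBIC),alpha=1.8)
A,B=cr(a),cr(b)
Te=np.linalg.inv(b['T'])
cv2.imwrite('pics/m2.png',np.hstack([A,B]))
s=monitor.get_state(); r=R.from_rotvec(s['orientation']).as_matrix(); e=np.array(s['ee_pos'])
for z in(.108,.113,.118):
  for y in(-5,5):
    print(z,y,[tuple(np.round((np.array(proj(b,e+r@np.array([x/1e3,y/1e3,z])))-[x0-.5,y0-.5])*6.6).astype(int)) for x in(-15.7,-11.7,11.7,15.7)])
E
```

```text
0.108 -5 [(np.int64(71), np.int64(172)), (np.int64(104), np.int64(172)), (np.int64(301), np.int64(172)), (np.int64(335), np.int64(172))]
0.108 5 [(np.int64(72), np.int64(251)), (np.int64(106), np.int64(251)), (np.int64(300), np.int64(251)), (np.int64(333), np.int64(251))]
0.113 -5 [(np.int64(73), np.int64(159)), (np.int64(106), np.int64(159)), (np.int64(299), np.int64(159)), (np.int64(332), np.int64(159))]
0.113 5 [(np.int64(75), np.int64(237)), (np.int64(107), np.int64(237)), (np.int64(298), np.int64(236)), (np.int64(331), np.int64(236))]
0.118 -5 [(np.int64(75), np.int64(147)), (np.int64(108), np.int64(146)), (np.int64(297), np.int64(146)), (np.int64(330), np.int64(146))]
0.118 5 [(np.int64(77), np.int64(223)), (np.int64(109), np.int64(223)), (np.int64(296), np.int64(222)), (np.int64(328), np.int64(222))]
```

View pics/m2.png

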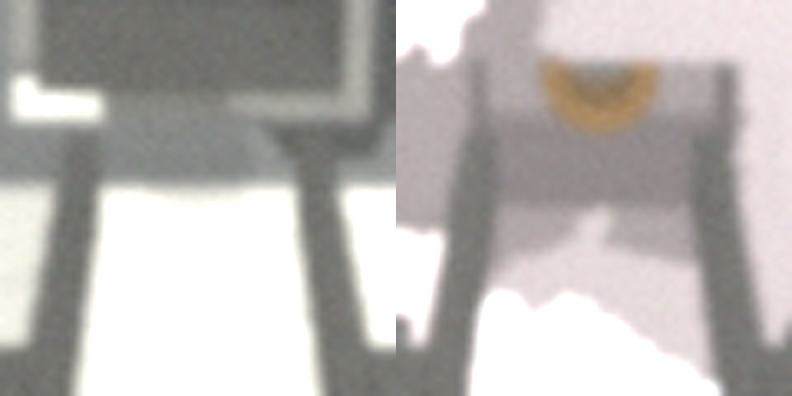

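Tips end at y≈128 in both crops, x≈70–101 and 300–338. The pocket mouth spans x≈76–341 and y≈62–205 in the right crop, and the spacer's brass ring is at x≈145–260. Next I compute the relative offset.

```bash
python3 - <<'E'
from h import *
b=load('w4.png'); x0,y0=285,175
px=lambda u,v:(u/6.6+x0-.5,v/6.6+y0-.5)
s=monitor.get_state(); e=np.array(s['ee_pos']); r=R.from_rotvec(s['orientation']).as_matrix()
tool=lambda p:(r.T@(p-e)*1000).round(1)
print('tip edge',tool(onz(b,*px(86,128),e[2]-.113)),tool(onz(b,*px(319,128),e[2]-.113)))
for n,u,v in(('L',76,133),('R',341,133),('far',208,62),('near',208,205)): p=onz(b,*px(u,v),.06); print(n,tool(p),p.round(4))
p=onz(b,*px(202,131),.031); print('spacer near rim',tool(p),p.round(4))
for u in(145,260):print(tool(onz(b,*px(u,66),.031)))
E
```

```text
tip edge [-14.  -9. 113.] [ 14.   -8.9 113. ]
L [-17.    0.5 140.8] [ 0.5679 -0.0322  0.06  ]
R [ 18.7   0.5 140.8] [0.5588 0.0024 0.06  ]
far [  0.8  -9.4 140.8] [ 0.5538 -0.0175  0.06  ]
near [  0.8  10.8 140.8] [ 0.5733 -0.0123  0.06  ]
spacer near rim [  0.    9.4 169.8] [ 0.5721 -0.0134  0.031 ]
[ -8.4  -0.8 169.8]
[  8.6  -0.7 169.8]
```

```bash
python3 - <<'E'
from h import *
b=load('w4.png'); x0,y0=285,175
s=monitor.get_state(); e=np.array(s['ee_pos']); r=R.from_rotvec(s['orientation']).as_matrix()
for y in(-16,-14,-12,-10): print(y,(np.array(proj(b,e+r@np.array([.0157,y/1e3,.033])))-[x0-.5,y0-.5])*6.6)
g=cv2.cvtColor(b['bgr'],cv2.COLOR_BGR2GRAY); print(g[220:242,286:290].tolist()); print(g[220:242,343:347].tolist())
E
```

```text
-16 [395.59578519 336.29367318]
-14 [394.76998393 358.44573912]
-12 [393.9362783  380.38792366]
-10 [393.09518229 402.11821314]
[[184, 184, 180, 162], [172, 177, 174, 154], [145, 159, 165, 145], [111, 139, 154, 136], [93, 129, 149, 130], [93, 124, 142, 122], [90, 114, 126, 109], [83, 96, 99, 89], [70, 76, 76, 74], [69, 69, 69, 68], [68, 68, 68, 64], [65, 68, 66, 64], [67, 67, 65, 64], [65, 66, 67, 66], [69, 65, 65, 61], [67, 66, 63, 65], [65, 65, 61, 66], [65, 64, 62, 63], [66, 64, 61, 63], [65, 65, 61, 64], [65, 61, 62, 65], [67, 64, 62, 65]]
[[124, 125, 125, 122], [126, 125, 119, 115], [125, 120, 112, 102], [121, 112, 95, 83], [115, 99, 80, 66], [109, 89, 70, 59], [98, 79, 66, 57], [86, 72, 63, 62], [69, 68, 64, 64], [67, 68, 67, 67], [65, 66, 65, 67], [65, 66, 65, 66], [64, 64, 65, 64], [66, 67, 65, 64], [66, 63, 66, 66], [65, 64, 65, 67], [65, 65, 67, 66], [62, 63, 65, 64], [63, 64, 66, 63], [64, 65, 66, 64], [65, 65, 66, 65], [62, 65, 64, 64]]
```

Tongs sit about 3–4 mm towards tool −y in the grip, nearly untilted. I correct by (+0.8, +4.7) mm and go down.

```bash
python3 -m jog '[{"tx":0.8,"ty":4.7,"tz":0,"rx":0,"ry":0,"rz":0,"claw":0.44},{"tx":0,"ty":0,"tz":10,"rx":0,"ry":0,"rz":0,"claw":0.44},{"tx":0,"ty":0,"tz":10,"rx":0,"ry":0,"rz":0,"claw":0.44},{"tx":0,"ty":0,"tz":10,"rx":0,"ry":0,"rz":0,"claw":0.44},{"tx":0,"ty":0,"tz":10,"rx":0,"ry":0,"rz":0,"claw":0.44},{"tx":0,"ty":0,"tz":0,"rx":0,"ry":0,"rz":0,"claw":0.44}]'; python3 -m jog '[{"tx":0,"ty":0,"tz":10,"rx":0,"ry":0,"rz":0,"claw":0.44},{"tx":0,"ty":0,"tz":8,"rx":0,"ry":0,"rz":0,"claw":0.44},{"tx":0,"ty":0,"tz":7,"rx":0,"ry":0,"rz":0,"claw":0.44},{"tx":0,"ty":0,"tz":4,"rx":0,"ry":0,"rz":0,"claw":0.44},{"tx":0,"ty":0,"tz":0,"rx":0,"ry":0,"rz":0,"claw":0.44},{"tx":0,"ty":0,"tz":0,"rx":0,"ry":0,"rz":0,"claw":0.44}]'
```

```text
t: 5.35
ee_pos: [0.5664, -0.0138, 0.1585]
orientation: [-1.911, -2.488, 0.003]
force: [-0.6, 0.3, -1.3]
finger_gap: 0.0375
t: 5.95
ee_pos: [0.568, -0.014, 0.1324]
orientation: [1.913, 2.492, 0.0]
force: [0.2, -0.6, -1.3]
finger_gap: 0.0382
```

```bash
python3 -m jog '[{"tx":0,"ty":0,"tz":0,"rx":0,"ry":0,"rz":0,"claw":0.41},{"tx":0,"ty":0,"tz":0,"rx":0,"ry":0,"rz":0,"claw":0.39},{"tx":0,"ty":0,"tz":0,"rx":0,"ry":0,"rz":0,"claw":0.38},{"tx":0,"ty":0,"tz":0,"rx":0,"ry":0,"rz":0,"claw":0.38}]'; python3 -m jog '[{"tx":0,"ty":0,"tz":0,"rx":0,"ry":0,"rz":0,"claw":0.37},{"tx":0,"ty":0,"tz":0,"rx":0,"ry":0,"rz":0,"claw":0.37}]';  python3 -m jog '[{"tx":0,"ty":0,"tz":0,"rx":0,"ry":0,"rz":0,"claw":0.36},{"tx":0,"ty":0,"tz":0,"rx":0,"ry":0,"rz":0,"claw":0.36}]'; python3 -c "
from h import *
print([monitor.get_state()['finger_gap'] for _ in range(3)])"
```

```text
t: 6.35
ee_pos: [0.568, -0.014, 0.1325]
orientation: [1.913, 2.491, 0.0]
force: [1.1, 0.3, -0.0]
finger_gap: 0.0325
t: 6.55
ee_pos: [0.568, -0.014, 0.1325]
orientation: [1.913, 2.491, 0.0]
force: [-0.9, 0.5, -0.9]
finger_gap: 0.0319
t: 6.75
ee_pos: [0.568, -0.014, 0.1326]
orientation: [1.913, 2.491, 0.0]
force: [0.2, 1.4, 1.8]
finger_gap: 0.0311
[0.031121053273024387, 0.031121053273024387, 0.031121053273024387]
```

```bash
python3 -m jog '[{"tx":0,"ty":0,"tz":0,"rx":0,"ry":0,"rz":0,"claw":0.35},{"tx":0,"ty":0,"tz":0,"rx":0,"ry":0,"rz":0,"claw":0.35}]'; python3 -m jog '[{"tx":0,"ty":0,"tz":0,"rx":0,"ry":0,"rz":0,"claw":0.35}]'; python3 -m jog '[{"tx":0,"ty":0,"tz":0,"rx":0,"ry":0,"rz":0,"claw":0.35}]'
```

```text
t: 6.95
ee_pos: [0.568, -0.014, 0.1327]
orientation: [1.913, 2.491, 0.0]
force: [-0.9, 0.1, 2.6]
finger_gap: 0.0305
t: 7.05
ee_pos: [0.568, -0.014, 0.1327]
orientation: [1.913, 2.491, 0.0]
force: [-1.7, 0.3, 2.6]
finger_gap: 0.0305
t: 7.15
ee_pos: [0.568, -0.014, 0.1326]
orientation: [1.913, 2.492, 0.0]
force: [-0.8, 0.6, 3.5]
finger_gap: 0.0302
```

Likely contact: the gap lags the command by 0.5 mm. I lift 8 mm and check whether the brass stays fixed in the wrist image.

```bash
cat >> h.py <<'E'
def brass(c):
    hsv=cv2.cvtColor(c['bgr'],cv2.COLOR_BGR2HSV); m=cv2.inRange(hsv,(10,90,40),(32,255,255)); m[:160]=0;m[260:]=0;m[:,:270]=0;m[:,360:]=0
    v,u=np.nonzero(m); return (len(u),u.mean().round(2),v.mean().round(2),u.min(),u.max(),v.min(),v.max()) if len(u) else 0
E
python3 -c "
from h import *
print(brass(shot('wrist','g0.png')))"
python3 -m jog '[{"tx":0,"ty":0,"tz":-2,"rx":0,"ry":0,"rz":0,"claw":0.35},{"tx":0,"ty":0,"tz":-3,"rx":0,"ry":0,"rz":0,"claw":0.35},{"tx":0,"ty":0,"tz":-3,"rx":0,"ry":0,"rz":0,"claw":0.35},{"tx":0,"ty":0,"tz":0,"rx":0,"ry":0,"rz":0,"claw":0.35}]'
python3 -c "
from h import *
print(brass(shot('wrist','g1.png')))"
```

```text
(150, np.float64(314.45), np.float64(207.15), np.int64(304), np.int64(325), np.int64(203), np.int64(212))
t: 7.6
ee_pos: [0.5681, -0.0141, 0.1406]
orientation: [1.913, 2.491, 0.0]
force: [0.5, -0.0, -1.2]
finger_gap: 0.0302
(193, np.float64(314.42), np.float64(205.94), np.int64(304), np.int64(325), np.int64(200), np.int64(212))
```

Brass stayed fixed in the tool view (bottom row 212 both times), so it is held. I lift it out and go over the bracket.

```bash
python3 -m jog '[{"tx":0,"ty":0,"tz":-10,"rx":0,"ry":0,"rz":0,"claw":0.35},{"tx":0,"ty":0,"tz":-15,"rx":0,"ry":0,"rz":0,"claw":0.35},{"tx":0,"ty":0,"tz":-15,"rx":0,"ry":0,"rz":0,"claw":0.35},{"tx":0,"ty":0,"tz":-20,"rx":0,"ry":0,"rz":0,"claw":0.35},{"tx":0,"ty":0,"tz":-20,"rx":0,"ry":0,"rz":0,"claw":0.35},{"tx":0,"ty":0,"tz":0,"rx":0,"ry":0,"rz":0,"claw":0.35}]'
python3 - <<'E'
from h import *
print(brass(shot('wrist','g2.png')))
t=load('top0.png'); q=lambda u,v,z:onz(t,400+u/4-.4,180+(v-300)/4-.4,z)
P=np.array([q(*p,.025) for p in((200,335),(265,490),(118,545),(60,393))]); print(P.mean(0).round(4),[np.linalg.norm(P[i]-P[i-1]).round(4) for i in range(4)])
print('tip',q(185,435,.07).round(4),'shoulder',q(166,440,.03).round(4))
s=monitor.get_state(); e=np.array(s['ee_pos']); print(e.round(4)); d=np.array([.503,-.216])-e[:2]; rows(d[0],d[1],0)
E
```

```text
t: 8.25
ee_pos: [0.5702, -0.0144, 0.2259]
orientation: [1.909, 2.486, 0.007]
force: [1.0, -0.3, -0.1]
finger_gap: 0.0305
(292, np.float64(314.63), np.float64(199.88), np.int64(304), np.int64(325), np.int64(188), np.int64(211))
[ 0.5057 -0.2197  0.025 ] [np.float64(0.0799), np.float64(0.0871), np.float64(0.082), np.float64(0.0841)]
tip [ 0.5061 -0.2212  0.07  ] shoulder [ 0.5057 -0.2213  0.03  ]
[ 0.5693 -0.0142  0.2235]
tool mm [-177.8 -116.1   -0.2] rz 0 x-axis angle 105.0 z [ 5.5e-03 -9.0e-04 -1.0e+00]
```

```bash
python3 -m jog '[{"tx":-30.6,"ty":-18.2,"tz":0,"rx":0,"ry":0,"rz":0,"claw":0.35},{"tx":-30.6,"ty":-18.2,"tz":0,"rx":0,"ry":0,"rz":0,"claw":0.35},{"tx":-30.6,"ty":-18.2,"tz":0,"rx":0,"ry":0,"rz":0,"claw":0.35},{"tx":-30.6,"ty":-18.2,"tz":0,"rx":0,"ry":0,"rz":0,"claw":0.35},{"tx":-30.6,"ty":-18.2,"tz":0,"rx":0,"ry":0,"rz":0,"claw":0.35},{"tx":-30.6,"ty":-18.2,"tz":0,"rx":0,"ry":0,"rz":0,"claw":0.35},{"tx":0,"ty":0,"tz":0,"rx":0,"ry":0,"rz":0,"claw":0.35},{"tx":0,"ty":0,"tz":0,"rx":0,"ry":0,"rz":0,"claw":0.35},{"tx":0,"ty":0,"tz":0,"rx":0,"ry":0,"rz":0,"claw":0.35}]' && 
python3 - <<'E'
from h import *
c=shot('wrist','w5.png'); shot('scene','s5.png');s=monitor.get_state(); e=np.array(s['ee_pos']); print(e.round(4),np.round(s['force'],1),s['finger_gap']); rows(0,0,0); print(brass(c))
x0,y0=250,125
cv2.imwrite('pics/w5v.png',cv2.convertScaleAbs(cv2.resize(c['bgr'][y0:y0+100,x0:x0+133],None,fx=6,fy=6,interpolation=cv2.INTER_CUBIC),alpha=1.5))
r=R.from_rotvec(s['orientation']).as_matrix()
for n,p in(('spacer top',e+r@[0,-.004,.1016]),('bot',e+r@[0,-.004,.1176]),('tip',[.506,-.221,.07]),('base',[.506,-.221,.04])): u,v=proj(c,p); print(n,round((u-x0+.5)*6),round((v-y0+.5)*6))
E
```

```text
t: 9.2
ee_pos: [0.5096, -0.2187, 0.2196]
orientation: [-1.912, -2.491, -0.0]
force: [-0.2, -0.4, -0.9]
finger_gap: 0.0308
[ 0.5099 -0.2185  0.2199] [ 0.6 -0.7 -1.4] 0.030261345630341118
tool mm [0. 0. 0.] rz 0 x-axis angle 105.0 z [-5.e-04  5.e-04 -1.e+00]
(307, np.float64(314.47), np.float64(199.96), np.int64(304), np.int64(325), np.int64(188), np.int64(211))
spacer top 397 477
bot 397 438
tip 386 369
base 386 320
```

View pics/w5v.png

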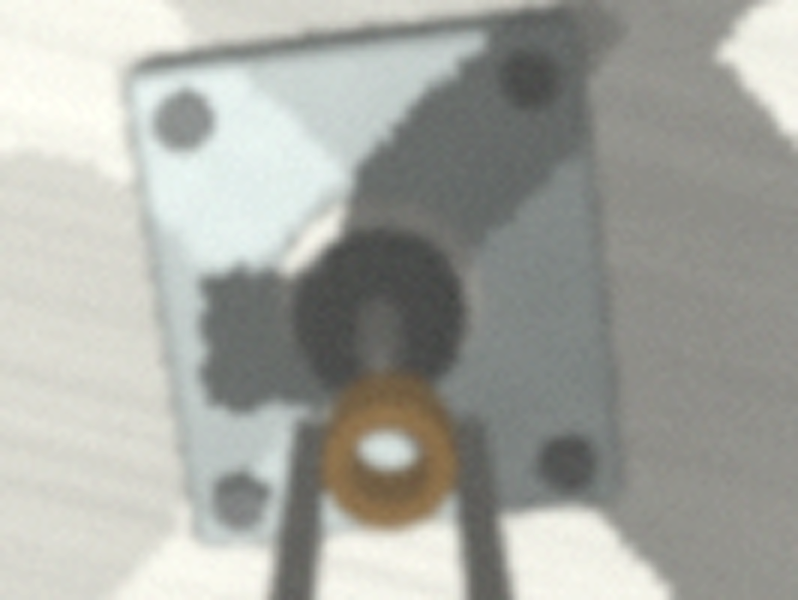

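The brass spacer shows at (390,460) with a clear bore. The collar is at (380,309), and the stub rises behind the spacer with its tip hidden. I back off 18 mm sideways and lower so the tip and spacer are level, for a precise relative measurement.

```bash
python3 -m jog '[{"tx":0,"ty":18,"tz":0,"rx":0,"ry":0,"rz":0,"claw":0.35},{"tx":0,"ty":0,"tz":14,"rx":0,"ry":0,"rz":0,"claw":0.35},{"tx":0,"ty":0,"tz":13,"rx":0,"ry":0,"rz":0,"claw":0.35},{"tx":0,"ty":0,"tz":0,"rx":0,"ry":0,"rz":0,"claw":0.35},{"tx":0,"ty":0,"tz":0,"rx":0,"ry":0,"rz":0,"claw":0.35},{"tx":0,"ty":0,"tz":0,"rx":0,"ry":0,"rz":0,"claw":0.35}]' && 
python3 - <<'E'
from h import *
c=shot('wrist','w6.png'); s=monitor.get_state(); e=np.array(s['ee_pos']); print(e.round(4),np.round(s['force'],1),s['finger_gap']); rows(0,0,0); print(brass(c))
x0,y0=270,140
cv2.imwrite('pics/w6v.png',cv2.convertScaleAbs(cv2.resize(c['bgr'][y0:y0+75,x0:x0+100],None,fx=8,fy=8,interpolation=cv2.INTER_CUBIC),alpha=1.6))
r=R.from_rotvec(s['orientation']).as_matrix()
for n,p in(('spacer top',e+r@[0,-.004,.1016]),('bot',e+r@[0,-.004,.1176]),('tip',[.506,-.221,.07]),('base',[.506,-.221,.04])): u,v=proj(c,p); print(n,round((u-x0+.5)*8),round((v-y0+.5)*8))
E
```

```text
t: 9.9
ee_pos: [0.527, -0.2151, 0.1934]
orientation: [1.914, 2.491, 0.0]
force: [0.3, 0.0, -0.7]
finger_gap: 0.0303
[ 0.5272 -0.2152  0.1938] [ 0.4  0.2 -0.8] 0.030385944791301262
tool mm [0. 0. 0.] rz 0 x-axis angle 104.9 z [ 7.e-04 -5.e-04 -1.e+00]
(332, np.float64(314.51), np.float64(199.89), np.int64(304), np.int64(325), np.int64(188), np.int64(211))
spacer top 366 515
bot 365 463
tip 364 276
base 364 213
```

View pics/w6v.png

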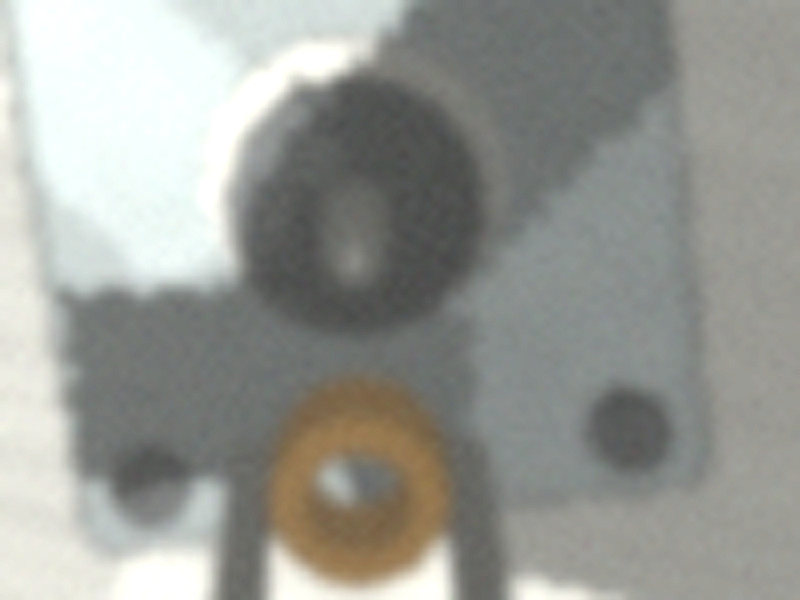

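Stub tip at about (354,262), spacer top centre about (361,497), and spacer bottom centre about (360,454). I compute the shift from these.

```bash
python3 - <<'E'
from h import *
b=load('w6.png'); px=lambda u,v:(u/8+270-.5,v/8+140-.5)
s=monitor.get_state(); e=np.array(s['ee_pos']); r=R.from_rotvec(s['orientation']).as_matrix()
tool=lambda p:(r.T@(p-e)*1000).round(1)
zb=e[2]-.1176
t=tool(onz(b,*px(354,262),.07)); print('stub',t)
for n,u,v,z in(('top',361,497,zb+.016),('near rim',361,583,zb+.016),('L',271,497,zb+.016),('R',452,497,zb+.016),('bot',360,454,zb),('botfar',360,375,zb)): print(n,tool(onz(b,*px(u,v),z)))
for n,u,v in(('collar',361,205),('cL',238,205),('cR',484,205),('cnear',361,330)):print(n,[tool(onz(b,*px(u,v),z)) for z in(.038,.047)])
E
```

```text
stub [ -1.1 -23.5 123.8]
top [ -0.5  -5.8 101.6]
near rim [ -0.5   3.  101.6]
L [ -9.1  -5.8 101.6]
R [  8.2  -5.8 101.6]
bot [ -0.6  -4.9 117.6]
botfar [ -0.5 -13.3 117.6]
collar [array([ -0.4, -22.5, 155.8]), array([ -0.4, -24.5, 146.8])]
cL [array([-14.5, -22.6, 155.8]), array([-14. , -24.5, 146.8])]
cR [array([ 13.7, -22.6, 155.8]), array([ 13.2, -24.5, 146.8])]
cnear [array([ -0.4,  -7.7, 155.8]), array([ -0.4, -10.1, 146.8])]
```

```bash
python3 -m jog '[{"tx":-0.3,"ty":-9.5,"tz":0,"rx":0,"ry":0,"rz":0,"claw":0.35},{"tx":0,"ty":-9,"tz":0,"rx":0,"ry":0,"rz":0,"claw":0.35},{"tx":0,"ty":0,"tz":0,"rx":0,"ry":0,"rz":0,"claw":0.35},{"tx":0,"ty":0,"tz":0,"rx":0,"ry":0,"rz":0,"claw":0.35},{"tx":0,"ty":0,"tz":4,"rx":0,"ry":0,"rz":0,"claw":0.35},{"tx":0,"ty":0,"tz":4,"rx":0,"ry":0,"rz":0,"claw":0.35},{"tx":0,"ty":0,"tz":0,"rx":0,"ry":0,"rz":0,"claw":0.35}]';python3 -m jog '[{"tx":0,"ty":0,"tz":3,"rx":0,"ry":0,"rz":0,"claw":0.35},{"tx":0,"ty":0,"tz":0,"rx":0,"ry":0,"rz":0,"claw":0.35}]';python3 -m jog '[{"tx":0,"ty":0,"tz":3,"rx":0,"ry":0,"rz":0,"claw":0.35},{"tx":0,"ty":0,"tz":0,"rx":0,"ry":0,"rz":0,"claw":0.35}]';python3 -m jog '[{"tx":0,"ty":0,"tz":3,"rx":0,"ry":0,"rz":0,"claw":0.35},{"tx":0,"ty":0,"tz":0,"rx":0,"ry":0,"rz":0,"claw":0.35}]'
```

```text
t: 10.65
ee_pos: [0.5089, -0.2197, 0.1841]
orientation: [-1.912, -2.49, 0.0]
force: [-0.2, -0.2, -0.9]
finger_gap: 0.0303
t: 10.85
ee_pos: [0.5092, -0.2198, 0.1817]
orientation: [-1.913, -2.491, 0.0]
force: [-0.4, 0.1, -0.8]
finger_gap: 0.0304
t: 11.05
ee_pos: [0.5092, -0.2199, 0.1788]
orientation: [-1.913, -2.491, 0.0]
force: [-0.1, 0.1, 0.3]
finger_gap: 0.0307
t: 11.25
ee_pos: [0.5091, -0.2199, 0.1758]
orientation: [-1.913, -2.491, 0.0]
force: [-0.8, -0.1, -1.8]
finger_gap: 0.0303
```

Bottom is at about 58 mm, with no force and the stub in the bore. Continuing.

```bash
python3 -m jog '[{"tx":0,"ty":0,"tz":3,"rx":0,"ry":0,"rz":0,"claw":0.35},{"tx":0,"ty":0,"tz":3,"rx":0,"ry":0,"rz":0,"claw":0.35},{"tx":0,"ty":0,"tz":0,"rx":0,"ry":0,"rz":0,"claw":0.35}]';for i in 1 2 ; do python3 -m jog '[{"tx":0,"ty":0,"tz":2,"rx":0,"ry":0,"rz":0,"claw":0.35},{"tx":0,"ty":0,"tz":0,"rx":0,"ry":0,"rz":0,"claw":0.35}]'; done
```

```text
t: 11.55
ee_pos: [0.509, -0.2198, 0.1696]
orientation: [-1.913, -2.491, 0.0]
force: [0.4, -0.4, -1.6]
finger_gap: 0.0302
t: 11.75
ee_pos: [0.5092, -0.2199, 0.168]
orientation: [-1.913, -2.491, 0.0]
force: [-0.6, 0.0, -0.7]
finger_gap: 0.0303
t: 11.95
ee_pos: [0.5092, -0.2199, 0.166]
orientation: [-1.913, -2.491, 0.0]
force: [0.8, -0.1, -0.3]
finger_gap: 0.0306
```

```bash
python3 -m jog '[{"tx":0,"ty":0,"tz":2,"rx":0,"ry":0,"rz":0,"claw":0.35},{"tx":0,"ty":0,"tz":0,"rx":0,"ry":0,"rz":0,"claw":0.35}]'|grep -E "ee|for"; python3 -m jog '[{"tx":0,"ty":0,"tz":2,"rx":0,"ry":0,"rz":0,"claw":0.35},{"tx":0,"ty":0,"tz":0,"rx":0,"ry":0,"rz":0,"claw":0.35}]'|grep -E "ee|for"
```

```text
ee_pos: [0.5092, -0.2199, 0.164]
force: [-0.1, 0.5, -1.2]
ee_pos: [0.5092, -0.2199, 0.162]
force: [0.5, -0.5, -0.9]
```

```bash
python3 -m jog '[{"tx":0,"ty":0,"tz":2,"rx":0,"ry":0,"rz":0,"claw":0.35},{"tx":0,"ty":0,"tz":0,"rx":0,"ry":0,"rz":0,"claw":0.35}]'|grep -E "ee|for|gap"
```

```text
ee_pos: [0.5095, -0.2201, 0.1605]
force: [-0.7, -0.8, -0.2]
finger_gap: 0.0303
```

```bash
python3 -m jog '[{"tx":0,"ty":0,"tz":1.5,"rx":0,"ry":0,"rz":0,"claw":0.35},{"tx":0,"ty":0,"tz":0,"rx":0,"ry":0,"rz":0,"claw":0.35}]'|grep -E "ee|for"
```

```text
ee_pos: [0.5098, -0.2202, 0.1604]
force: [-1.2, 1.8, 6.4]
```

```bash
python3 -m jog '[{"tx":0,"ty":0,"tz":1.5,"rx":0,"ry":0,"rz":0,"claw":0.35},{"tx":0,"ty":0,"tz":0,"rx":0,"ry":0,"rz":0,"claw":0.35}]'|grep -E "ee|for|gap"
```

```text
ee_pos: [0.5099, -0.2202, 0.1598]
force: [-3.1, 1.5, 9.2]
finger_gap: 0.0303
```

```bash
python3 -m jog '[{"tx":0,"ty":0,"tz":1.5,"rx":0,"ry":0,"rz":0,"claw":0.35},{"tx":0,"ty":0,"tz":0,"rx":0,"ry":0,"rz":0,"claw":0.35}]'|grep -E "ee|for|gap"
```

```text
ee_pos: [0.51, -0.2202, 0.1586]
force: [-2.7, 1.7, 10.7]
finger_gap: 0.0303
```

Contact at ee z≈0.1605, so the collar was about 10 mm up. Continuing carefully.

```bash
python3 -m jog '[{"tx":0,"ty":0,"tz":1.5,"rx":0,"ry":0,"rz":0,"claw":0.35},{"tx":0,"ty":0,"tz":0,"rx":0,"ry":0,"rz":0,"claw":0.35}]'|grep -E "ee|for"
```

```text
ee_pos: [0.5101, -0.2202, 0.1573]
force: [-2.6, 1.1, 11.0]
```

```bash
python3 -m jog '[{"tx":0,"ty":0,"tz":1.5,"rx":0,"ry":0,"rz":0,"claw":0.35},{"tx":0,"ty":0,"tz":0,"rx":0,"ry":0,"rz":0,"claw":0.35}]'|grep -E "ee|for|gap"; python3 -c "
from h import *
print(brass(shot('wrist','p1.png')))"
```

```text
ee_pos: [0.5102, -0.2202, 0.1558]
force: [-2.9, 3.2, 9.9]
finger_gap: 0.0302
(291, np.float64(314.94), np.float64(197.41), np.int64(304), np.int64(325), np.int64(187), np.int64(211))
```

The brass hasn't shifted in the tool view, so the collar is yielding at about 11–12 N. Continuing until the force rises.

```bash
python3 -m jog '[{"tx":0,"ty":0,"tz":2,"rx":0,"ry":0,"rz":0,"claw":0.35},{"tx":0,"ty":0,"tz":0,"rx":0,"ry":0,"rz":0,"claw":0.35}]'|grep -E "ee|for"
```

```text
ee_pos: [0.5103, -0.2202, 0.1538]
force: [-2.3, 2.0, 9.9]
```

```bash
python3 -m jog '[{"tx":0,"ty":0,"tz":2,"rx":0,"ry":0,"rz":0,"claw":0.35},{"tx":0,"ty":0,"tz":0,"rx":0,"ry":0,"rz":0,"claw":0.35}]'|grep -E "ee|for|gap"; python3 -c "
from h import *
print(brass(shot('wrist','p2.png')))"
```

```text
ee_pos: [0.5103, -0.2202, 0.1517]
force: [-2.4, 2.7, 10.8]
finger_gap: 0.0305
(277, np.float64(314.85), np.float64(196.61), np.int64(304), np.int64(325), np.int64(187), np.int64(209))
```

```bash
python3 -m jog '[{"tx":0,"ty":0,"tz":1,"rx":0,"ry":0,"rz":0,"claw":0.35},{"tx":0,"ty":0,"tz":0,"rx":0,"ry":0,"rz":0,"claw":0.35}]'|grep -E "ee|for|gap"
```

```text
ee_pos: [0.5103, -0.2203, 0.1508]
force: [-2.7, 2.0, 11.6]
finger_gap: 0.0305
```

```bash
python3 -m jog '[{"tx":0,"ty":0,"tz":1,"rx":0,"ry":0,"rz":0,"claw":0.35},{"tx":0,"ty":0,"tz":0,"rx":0,"ry":0,"rz":0,"claw":0.35}]'|grep -E "ee|for"
```

```text
ee_pos: [0.5104, -0.2202, 0.1499]
force: [-3.2, 2.1, 11.1]
```

```bash
python3 -m jog '[{"tx":0,"ty":0,"tz":1,"rx":0,"ry":0,"rz":0,"claw":0.35},{"tx":0,"ty":0,"tz":0,"rx":0,"ry":0,"rz":0,"claw":0.35}]'|grep -E "ee|for|gap"
```

```text
ee_pos: [0.5106, -0.2202, 0.1492]
force: [-2.1, 2.6, 12.7]
finger_gap: 0.0303
```

```bash
python3 -m jog '[{"tx":0,"ty":0,"tz":1,"rx":0,"ry":0,"rz":0,"claw":0.35},{"tx":0,"ty":0,"tz":0,"rx":0,"ry":0,"rz":0,"claw":0.35}]'|grep -E "ee|for|gap"; python3 - <<'E'
from h import *
c=shot('wrist','p3.png'); print(brass(c)); b=load('w6.png')
k=lambda c:cv2.convertScaleAbs(cv2.resize(c['bgr'][165:225,285:345],None,fx=6.6,fy=6.6,interpolation=cv2.INTER_CUBIC),alpha=1.8)
cv2.imwrite('pics/m3.png',np.hstack([k(b),k(c)]))
E
```

```text
ee_pos: [0.5107, -0.2202, 0.1484]
force: [-1.7, 2.8, 13.0]
finger_gap: 0.0305
(281, np.float64(314.91), np.float64(196.56), np.int64(304), np.int64(325), np.int64(187), np.int64(209))
```

View pics/m3.png

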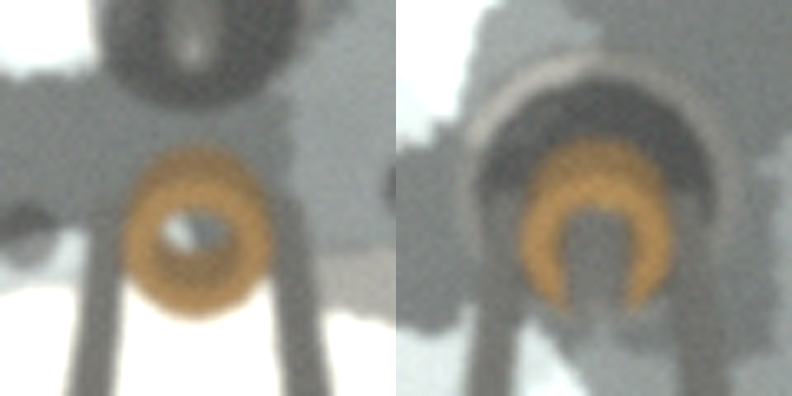

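The right half shows the spacer on the stub, still in the same place between the tips, so no slip. The collar is within the shoulder ring. Force is 13 N and not yet clearly stalled, so I continue in 1 mm steps.

```bash
python3 -m jog '[{"tx":0,"ty":0,"tz":1,"rx":0,"ry":0,"rz":0,"claw":0.35},{"tx":0,"ty":0,"tz":0,"rx":0,"ry":0,"rz":0,"claw":0.35}]'|grep -E "ee|for|gap"
```

```text
ee_pos: [0.5109, -0.2201, 0.1476]
force: [-2.3, 4.0, 13.6]
finger_gap: 0.0302
```

```bash
python3 -m jog '[{"tx":0,"ty":0,"tz":1,"rx":0,"ry":0,"rz":0,"claw":0.35},{"tx":0,"ty":0,"tz":0,"rx":0,"ry":0,"rz":0,"claw":0.35}]'|grep -E "ee|for|gap"
```

```text
ee_pos: [0.5111, -0.2201, 0.1468]
force: [-2.2, 3.4, 12.5]
finger_gap: 0.0304
```

```bash
python3 -m jog '[{"tx":0,"ty":0,"tz":1,"rx":0,"ry":0,"rz":0,"claw":0.35},{"tx":0,"ty":0,"tz":0,"rx":0,"ry":0,"rz":0,"claw":0.35}]'|grep -E "ee|for|gap"; python3 -c "
from h import *
print(brass(shot('wrist','p4.png')))"
```

```text
ee_pos: [0.5113, -0.2201, 0.1466]
force: [-3.3, 4.7, 17.1]
finger_gap: 0.0305
(293, np.float64(315.26), np.float64(196.7), np.int64(304), np.int64(326), np.int64(187), np.int64(210))
```

The force jumped to 17 N while the arm stalled, so the tips and spacer are solid on the home collar. One confirming step, then I ease off and open.

```bash
python3 -m jog '[{"tx":0,"ty":0,"tz":1,"rx":0,"ry":0,"rz":0,"claw":0.35},{"tx":0,"ty":0,"tz":0,"rx":0,"ry":0,"rz":0,"claw":0.35}]'|grep -E "ee|for|gap"; python3 -m jog '[{"tx":0,"ty":0,"tz":-3,"rx":0,"ry":0,"rz":0,"claw":0.35},{"tx":0,"ty":0,"tz":-1.5,"rx":0,"ry":0,"rz":0,"claw":0.35},{"tx":0,"ty":0,"tz":0,"rx":0,"ry":0,"rz":0,"claw":0.35}]'|grep -E "ee|for|gap";  python3 -m jog '[{"tx":0,"ty":0,"tz":0,"rx":0,"ry":0,"rz":0,"claw":0.38},{"tx":0,"ty":0,"tz":0,"rx":0,"ry":0,"rz":0,"claw":0.41},{"tx":0,"ty":0,"tz":0,"rx":0,"ry":0,"rz":0,"claw":0.43},{"tx":0,"ty":0,"tz":0,"rx":0,"ry":0,"rz":0,"claw":0.43}]'|grep -E "ee|for|gap"
```

```text
ee_pos: [0.5117, -0.2202, 0.1465]
force: [-3.1, 5.0, 19.8]
finger_gap: 0.0302
ee_pos: [0.5103, -0.2204, 0.1466]
force: [0.8, 0.7, 5.7]
finger_gap: 0.0302
ee_pos: [0.5096, -0.2205, 0.1457]
force: [0.7, -1.8, 6.1]
finger_gap: 0.0367
```

```bash
python3 -m jog '[{"tx":0,"ty":0,"tz":-2,"rx":0,"ry":0,"rz":0,"claw":0.43},{"tx":0,"ty":0,"tz":-5,"rx":0,"ry":0,"rz":0,"claw":0.43},{"tx":0,"ty":0,"tz":-10,"rx":0,"ry":0,"rz":0,"claw":0.43},{"tx":0,"ty":0,"tz":-15,"rx":0,"ry":0,"rz":0,"claw":0.43},{"tx":0,"ty":0,"tz":-20,"rx":0,"ry":0,"rz":0,"claw":0.43},{"tx":0,"ty":0,"tz":-20,"rx":0,"ry":0,"rz":0,"claw":0.43},{"tx":0,"ty":0,"tz":-10,"rx":0,"ry":0,"rz":0,"claw":0.43},{"tx":0,"ty":0,"tz":0,"rx":0,"ry":0,"rz":0,"claw":0.43}]';
python3 - <<'E'
from h import *
c=shot('wrist','w7.png'); t=shot('top','t7.png'); sc=shot('scene','s7.png'); print(brass(c))
def br(c,m0):
    hsv=cv2.cvtColor(c['bgr'],cv2.COLOR_BGR2HSV); m=cv2.inRange(hsv,(12,110,40),(32,255,255))
    n,l,st,ce=cv2.connectedComponentsWithStats(m); return [(st[i].tolist(),ce[i].round(1).tolist()) for i in range(1,n) if st[i][4]>m0]
print('wrist',br(c,25)[:8]); print('top',br(t,6)[:8]); print('scene',br(sc,10)[:12])
for n,k in(('top',t),('scene',sc)):
    print(n,'spacer mid pred',proj(k,[.506,-.221,.041]),'if on unmoved collar',proj(k,[.506,-.221,.051]))
k=lambda c,x,y:cv2.convertScaleAbs(cv2.resize(c['bgr'][y:y+60,x:x+80],None,fx=5,fy=5,interpolation=cv2.INTER_CUBIC),alpha=1.7)
u,v=map(int,proj(sc,[.506,-.221,.041])); w,z=map(int,proj(c,[.506,-.221,.041]))
print(u-40,v-30,w-40,z-30)
cv2.imwrite('pics/m4.png',np.hstack([k(sc,u-40,v-30),k(c,w-40,z-30)]))
E
```

```text
t: 17.25
ee_pos: [0.5104, -0.2206, 0.2302]
orientation: [1.911, 2.488, 0.001]
force: [0.1, -0.1, -1.5]
finger_gap: 0.0368
(123, np.float64(315.21), np.float64(171.05), np.int64(308), np.int64(323), np.int64(165), np.int64(179))
wrist [([309, 166, 14, 11, 30], [314.0, 169.8]), ([20, 223, 128, 51, 3095], [78.5, 246.7]), ([31, 261, 30, 10, 74], [43.0, 265.7]), ([35, 272, 125, 72, 2471], [91.9, 306.1]), ([297, 303, 46, 5, 86], [319.7, 305.6])]
top [([271, 0, 23, 14, 313], [282.2, 6.3]), ([514, 26, 126, 119, 9864], [582.0, 82.7]), ([371, 124, 60, 24, 533], [401.1, 135.5]), ([440, 212, 3, 7, 14], [440.7, 215.4])]
scene [([581, 18, 59, 156, 3684], [618.4, 95.0]), ([114, 37, 61, 60, 346], [142.9, 65.0]), ([220, 41, 28, 11, 198], [233.3, 46.0]), ([256, 44, 77, 21, 691], [292.3, 52.9]), ([434, 61, 77, 14, 492], [473.4, 67.2]), ([161, 66, 21, 7, 89], [171.2, 68.7]), ([232, 254, 41, 8, 93], [252.7, 256.5]), ([222, 257, 9, 5, 19], [225.9, 258.6])]
top spacer mid pred (np.float64(442.2516818060525), np.float64(214.1720093962512)) if on unmoved collar (np.float64(443.438997926384), np.float64(213.91540888917893))
scene spacer mid pred (np.float64(232.62055104411962), np.float64(188.57200553672718)) if on unmoved collar (np.float64(231.9147947787738), np.float64(185.6230672872016))
192 158 276 144
```

The spacer stayed on the stub: brass at top (441,215) against (442,214) predicted. Now I bring the tongs back over the stand.

```bash
python3 -m jog '[{"tx":36.9,"ty":9.9,"tz":0,"rx":0,"ry":0,"rz":0,"claw":0.43},{"tx":36.9,"ty":9.9,"tz":0,"rx":0,"ry":0,"rz":0,"claw":0.43},{"tx":36.9,"ty":9.9,"tz":0,"rx":0,"ry":0,"rz":0,"claw":0.43},{"tx":36.9,"ty":9.9,"tz":0,"rx":0,"ry":0,"rz":0,"claw":0.43},{"tx":36.9,"ty":9.9,"tz":0,"rx":0,"ry":0,"rz":0,"claw":0.43},{"tx":36.9,"ty":9.9,"tz":0,"rx":0,"ry":0,"rz":0,"claw":0.43},{"tx":36.9,"ty":9.9,"tz":0,"rx":0,"ry":0,"rz":0,"claw":0.43},{"tx":36.9,"ty":9.9,"tz":0,"rx":0,"ry":0,"rz":0,"claw":0.43},{"tx":36.9,"ty":9.9,"tz":0,"rx":0,"ry":0,"rz":0,"claw":0.43},{"tx":36.9,"ty":9.9,"tz":0,"rx":0,"ry":0,"rz":0,"claw":0.43},{"tx":36.9,"ty":9.9,"tz":0,"rx":0,"ry":0,"rz":0,"claw":0.43},{"tx":0,"ty":0,"tz":0,"rx":0,"ry":0,"rz":8.3,"claw":0.43},{"tx":0,"ty":0,"tz":0,"rx":0,"ry":0,"rz":8.3,"claw":0.43},{"tx":0,"ty":0,"tz":0,"rx":0,"ry":0,"rz":8.3,"claw":0.43},{"tx":0,"ty":0,"tz":0,"rx":0,"ry":0,"rz":0,"claw":0.43},{"tx":0,"ty":0,"tz":0,"rx":0,"ry":0,"rz":0,"claw":0.43},{"tx":0,"ty":0,"tz":0,"rx":0,"ry":0,"rz":0,"claw":0.43}]';
python3 - <<'E'
from h import *
c=shot('wrist','w8.png'); a=load('w3.png'); s=monitor.get_state(); e=np.array(s['ee_pos']); print(e.round(4)); d=np.array([.509,.1998])-e[:2]; rows(d[0],d[1],0)
g=lambda c:cv2.GaussianBlur(cv2.cvtColor(c['bgr'],cv2.COLOR_BGR2GRAY),(3,3),0)
A,C=g(a),g(c)
for r in(196,200,205,210,215,225): print(r,A[r,290:345:1].tolist()[:]) if r in(200,) else None
def edges(G,r):
    row=G[r,280:352].astype(int); m=row<95; return [int(i)+280 for i in np.nonzero(np.diff(m.astype(int)))[0]]
for r in(206,210,215,220): print(r,edges(A,r),edges(C,r))
print('col299 w3',A[185:210,299].tolist()); print('col299 w8',C[185:210,299].tolist()); print('col333 w3',A[185:210,333].tolist()); print('col333 w8',C[185:210,333].tolist())
E
```

```text
t: 19.1
ee_pos: [0.5096, 0.2001, 0.2267]
orientation: [-2.403, -2.022, 0.001]
force: [-0.1, -0.8, -0.5]
finger_gap: 0.0367
[0.5097 0.2001 0.2269]
tool mm [-0.4 -0.6  0. ] rz 0 x-axis angle 80.1 z [-6.e-04 -1.e-04 -1.e+00]
200 [78, 77, 75, 73, 69, 65, 64, 64, 65, 67, 72, 76, 77, 77, 77, 77, 77, 76, 76, 76, 76, 76, 76, 76, 76, 77, 76, 75, 75, 76, 76, 77, 79, 81, 84, 85, 84, 83, 81, 75, 68, 64, 64, 65, 66, 69, 75, 80, 82, 83, 83, 84, 85, 86, 86]
206 [292, 299, 330, 335] []
210 [291, 298, 330, 336] [292, 299, 329, 336]
215 [291, 297, 331, 337] [291, 298, 330, 336]
220 [290, 297, 331, 338] [290, 298, 331, 337]
col299 w3 [64, 65, 71, 88, 111, 128, 132, 122, 104, 86, 75, 70, 69, 68, 68, 67, 68, 73, 81, 89, 93, 94, 97, 99, 100]
col299 w8 [63, 63, 63, 63, 63, 62, 62, 64, 68, 73, 77, 76, 73, 70, 67, 65, 65, 65, 65, 65, 65, 65, 69, 75, 82]
col333 w3 [63, 64, 65, 71, 81, 88, 90, 84, 75, 66, 63, 63, 64, 64, 64, 65, 65, 64, 64, 65, 65, 65, 65, 64, 64]
col333 w8 [61, 62, 62, 62, 62, 63, 63, 64, 65, 67, 69, 69, 68, 66, 64, 63, 63, 63, 63, 63, 63, 64, 64, 64, 64]
```

Arm edges sit within 1 px of where they were when first lifted, so the tongs haven't shifted in the grip. Moving to the original line and descending.

```bash
python3 -m jog '[{"tx":-0.4,"ty":-0.6,"tz":20,"rx":0,"ry":0,"rz":0,"claw":0.43},{"tx":0,"ty":0,"tz":15,"rx":0,"ry":0,"rz":0,"claw":0.43},{"tx":0,"ty":0,"tz":8,"rx":0,"ry":0,"rz":0,"claw":0.43},{"tx":0,"ty":0,"tz":5,"rx":0,"ry":0,"rz":0,"claw":0.43},{"tx":0,"ty":0,"tz":4,"rx":0,"ry":0,"rz":0,"claw":0.43},{"tx":0,"ty":0,"tz":0,"rx":0,"ry":0,"rz":0,"claw":0.43}]'
```

```text
t: 19.75
ee_pos: [0.5091, 0.1999, 0.175]
orientation: [-2.405, -2.021, 0.001]
force: [-0.0, -0.1, -1.9]
finger_gap: 0.0368
```

```bash
python3 -m jog '[{"tx":0,"ty":0,"tz":4,"rx":0,"ry":0,"rz":0,"claw":0.43},{"tx":0,"ty":0,"tz":4,"rx":0,"ry":0,"rz":0,"claw":0.43},{"tx":0,"ty":0,"tz":0,"rx":0,"ry":0,"rz":0,"claw":0.43}]'
```

```text
t: 20.05
ee_pos: [0.5089, 0.1999, 0.1668]
orientation: [-2.405, -2.02, 0.001]
force: [0.2, 0.0, -1.0]
finger_gap: 0.0367
```

Tips are past the rim with no force. Continuing down to the floor.

```bash
python3 -m jog '[{"tx":0,"ty":0,"tz":10,"rx":0,"ry":0,"rz":0,"claw":0.43},{"tx":0,"ty":0,"tz":12,"rx":0,"ry":0,"rz":0,"claw":0.43},{"tx":0,"ty":0,"tz":12,"rx":0,"ry":0,"rz":0,"claw":0.43},{"tx":0,"ty":0,"tz":8,"rx":0,"ry":0,"rz":0,"claw":0.43},{"tx":0,"ty":0,"tz":0,"rx":0,"ry":0,"rz":0,"claw":0.43}]'
```

```text
t: 20.55
ee_pos: [0.5078, 0.1996, 0.1229]
orientation: [-2.404, -2.019, 0.006]
force: [0.0, -0.5, -1.6]
finger_gap: 0.0365
```

```bash
python3 -m jog '[{"tx":0,"ty":0,"tz":2,"rx":0,"ry":0,"rz":0,"claw":0.43},{"tx":0,"ty":0,"tz":2,"rx":0,"ry":0,"rz":0,"claw":0.43},{"tx":0,"ty":0,"tz":0,"rx":0,"ry":0,"rz":0,"claw":0.43}]'
```

```text
t: 20.85
ee_pos: [0.5093, 0.2, 0.1215]
orientation: [2.405, 2.02, 0.001]
force: [-0.8, 0.4, -0.9]
finger_gap: 0.0367
```

```bash
python3 -m jog '[{"tx":0,"ty":0,"tz":1.5,"rx":0,"ry":0,"rz":0,"claw":0.43},{"tx":0,"ty":0,"tz":0,"rx":0,"ry":0,"rz":0,"claw":0.43}]'
```

```text
t: 21.05
ee_pos: [0.5092, 0.2, 0.1199]
orientation: [2.405, 2.021, 0.0]
force: [0.1, -1.0, -0.8]
finger_gap: 0.0369
```

```bash
python3 -m jog '[{"tx":0,"ty":0,"tz":1.5,"rx":0,"ry":0,"rz":0,"claw":0.43},{"tx":0,"ty":0,"tz":0,"rx":0,"ry":0,"rz":0,"claw":0.43}]'
```

```text
t: 21.25
ee_pos: [0.5095, 0.2, 0.1188]
orientation: [2.405, 2.02, 0.001]
force: [-0.1, -0.3, 1.6]
finger_gap: 0.0368
```

Floor contact at the same height as at the start (0.119). I release and retreat upward.

```bash
python3 -m jog '[{"tx":0,"ty":0,"tz":0,"rx":0,"ry":0,"rz":0,"claw":0.46},{"tx":0,"ty":0,"tz":0,"rx":0,"ry":0,"rz":0,"claw":0.49},{"tx":0,"ty":0,"tz":0,"rx":0,"ry":0,"rz":0,"claw":0.52},{"tx":0,"ty":0,"tz":0,"rx":0,"ry":0,"rz":0,"claw":0.6},{"tx":0,"ty":0,"tz":0,"rx":0,"ry":0,"rz":0,"claw":0.8},{"tx":0,"ty":0,"tz":0,"rx":0,"ry":0,"rz":0,"claw":1},{"tx":0,"ty":0,"tz":0,"rx":0,"ry":0,"rz":0,"claw":1},{"tx":0,"ty":0,"tz":0,"rx":0,"ry":0,"rz":0,"claw":1}]' && python3 -m jog '[{"tx":0,"ty":0,"tz":-5,"rx":0,"ry":0,"rz":0,"claw":1},{"tx":0,"ty":0,"tz":-15,"rx":0,"ry":0,"rz":0,"claw":1},{"tx":0,"ty":0,"tz":-25,"rx":0,"ry":0,"rz":0,"claw":1},{"tx":0,"ty":0,"tz":-30,"rx":0,"ry":0,"rz":0,"claw":1},{"tx":0,"ty":0,"tz":-30,"rx":0,"ry":0,"rz":0,"claw":1},{"tx":0,"ty":0,"tz":-30,"rx":0,"ry":0,"rz":0,"claw":1},{"tx":0,"ty":0,"tz":0,"rx":0,"ry":0,"rz":0,"claw":1},{"tx":0,"ty":0,"tz":0,"rx":0,"ry":0,"rz":0,"claw":1}]'
python3 - <<'E'
from h import *
c=shot('wrist','w9.png'); sc=shot('scene','s9.png'); t=shot('top','t9.png')
k=lambda c,x,y:cv2.convertScaleAbs(cv2.resize(c['bgr'][y:y+75,x:x+100],None,fx=4,fy=4,interpolation=cv2.INTER_CUBIC),alpha=1.6)
m=np.vstack([np.hstack([k(c,265,125),k(sc,370,150)]),np.hstack([k(sc,182,150),k(t,400,180)])])
cv2.imwrite('pics/m5.png',m)
print('scene preds seat spacer top/bot, stub tip', [np.round((np.array(proj(sc,[.506,-.221,z]))-[182,150])*4+[0,300]) for z in(.049,.033,.07)])
E
```

```text
t: 22.05
ee_pos: [0.5092, 0.2, 0.1184]
orientation: [2.406, 2.021, 0.0]
force: [0.3, -0.2, -0.4]
finger_gap: 0.0855
t: 22.85
ee_pos: [0.5097, 0.2001, 0.2553]
orientation: [2.404, 2.02, 0.005]
force: [-0.3, 0.9, 0.1]
finger_gap: 0.0855
scene preds seat spacer top/bot, stub tip [array([200., 445.]), array([205., 464.]), array([194., 420.])]
```

View pics/m5.png

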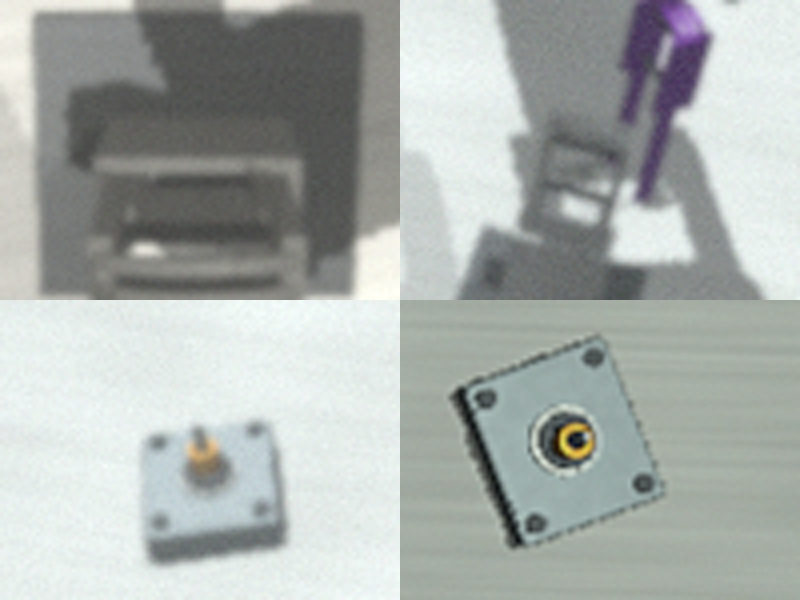

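Final mosaic: the tongs stand upright in the well (top left and top right), and the purple pair is untouched. The spacer is on the stub, with brass at (203,453) against (203,454) predicted for fully home. The stub tip shows above it, and the collar sits inside the shoulder ring. Handing in.

```bash
python3 -c "
from plant import order
print(order.finish_job())"
```

```text
the job is handed in; nothing more can be done
None
```

The job is done and handed in at about 23 s of the 58 s allowed. I lifted the spacer out of the pocket with the steel tongs, pushed it down the stub onto the collar, and stood the tongs back in their stand.

**Seating:** the collar slid down at about 10–14 N. The push then stalled solid between 17 and 20 N at the wrist, under the 35 N limit, which I read as fully home on the shoulder.

**Last checks:**
- The brass is on the stub where predicted: within about 1.5 px in the top view, and in the scene view at (203,453) against (203,454) predicted.
- The tongs met the stand floor at the same height as when I took them (0.119 m) and are standing upright.
- The purple look-alike, in view in the last picture, had not moved. I touched nothing else, but did not re-check the other bystanders.
- The gripper is open and clear of everything.

**Not fully confirmed:**
- **Slip in the tongs:** the arm travelled 14 mm after first contact, where my estimate of the collar's height called for only 10 mm. The spacer probably slid about 4 mm up in the tongs near the end, until the tips rested on the collar. Height from the cameras is only good to a few millimetres, so the evidence for fully home is mainly the force stall.
- **Squeeze force:** I limited the grip on the spacer by jaw opening only and did not measure it, so I can't say how close it came to the 45 N denting limit.

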